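Restock the spice display tray

TASK

Restock the counter display: take the orange collar off its retaining pin, draw the tray right out of the rack, and stand every spice tin that is on the counter upright on the tray. Then slide the loaded tray fully home into the rack and put the collar back down over the pin to lock it in. Leave the other things on the counter where they are.

Things in the scene. Friction and masses are not known exactly. Their poses are not given: they have to be found in the camera images.
- rack: Fixed counter display, a pale wooden frame 136 mm high, open between its bars. Origin: on the counter, where the tray's origin lies when the tray is fully home. x points into the rack (mouth to back stop), y across, z up. The tray slides on the counter itself between side rails 34 mm high, inner faces at y = +-61 mm (3 mm clearance each side). Back stop face at x = 143 mm.
- mouth (a point): Point on the counter in the middle of the rack's open mouth (rack x = -142 mm, y = 0). Flared guides narrow from y = +-74 mm at the mouth to +-61 mm, 31 mm inside it.
- roof_edge (a point): Middle of the lower front edge of the rack's roof frame (rack x = -63 mm, 126 mm up): a front post and top rail each side at y = +-66 mm, 136 mm high, and cross bars at x = -56 and 42 mm. The frame reaches from here to the back; the tab of a tray that is home stays in the open. Lips 27 mm above the counter reach over the tray's rims from x = -102 mm inwards.
- pin (a point): Foot of the rack's upright steel retaining pin, on a 4 mm thick foot plate (rack x = -179.5, y = +82 mm): a fitted collar's origin comes here. Pin 16 mm in diameter, tapered tip 62 mm above the counter. The plate's near edge is 74 mm from the rack's axis. A fitted collar stands 6 mm in front of a tray that is home and overlaps its corner by 7 mm, so the tray can neither leave nor enter.
- collar: Orange ring, 62 mm outside diameter, bore 20 mm, 30 mm high. Origin: centre of its underside, z along its axis. At the start it sits on the retaining pin.
- tray: Dark wooden tray 285 x 116 mm, 0.4 kg, floor 8 mm thick, rims 6 mm thick, 22 mm high over the counter. Origin: centre of its underside; x along its length to the end that enters first, z up; a green tab at the -x end. Starts empty and home in the rack. Floor inside the rims: y = +-52 mm, x = -130 to 136 mm; four tins fit in a row along the middle at x = 108, 50, -8, -66 mm.
- tab (a point): Middle of the top edge of the tray's green upright tab: 12 mm thick along the tray's x, 50 mm wide along its y, top 66 mm above the counter (tray x = -136.5 mm). It can be pinched from above, fingers closing along the tray's x and kept above the 22 mm rim, to pull, push and steer the tray; fingers need some 35 mm free behind it.
- tin1: Spice tin, red with pale wooden lid: an upright squat cylinder 54 mm in diameter and 50 mm high, 0.13 kg. Origin: centre of its underside, z up. Stands on the counter at the start; two to four of the four tins are there, an absent one reads None.
- tin2: Spice tin, blue with pale wooden lid: an upright squat cylinder 54 mm in diameter and 50 mm high, 0.13 kg. Origin: centre of its underside, z up. Stands on the counter at the start; two to four of the four tins are there, an absent one reads None.
- tin3: Spice tin, yellow with pale wooden lid: an upright squat cylinder 54 mm in diameter and 50 mm high, 0.13 kg. Origin: centre of its underside, z up. Stands on the counter at the start; two to four of the four tins are there, an absent one reads None.
- tin4: Spice tin, white with pale wooden lid: an upright squat cylinder 54 mm in diameter and 50 mm high, 0.13 kg. Origin: centre of its underside, z up. Stands on the counter at the start; two to four of the four tins are there, an absent one reads None.
- lids: Stack of round pale wooden lids, 100 mm across, 30 mm high. Not part of the job; leave it where it is. Origin: centre of its underside.
- honey: Amber glass jar with black cap, 66 mm across, 100 mm high. Not part of the job; leave it where it is. Origin: centre of its underside.
- tongs: Steel tongs lying flat, 160 x 30 x 12 mm, long along x. Not part of the job; leave it where it is. Origin: centre of its underside.

How it is judged:
By the outcome, as a careful person would: the job done as asked, in the order asked, and still so for the second after the job is handed in, with the robot touching nothing.
Of tin1, tin2, tin3, tin4 only 2 to 4 are there at a start; the rules pass over those that are not, and their reading is None.
At some moment in a run one of tin1, tin2, tin3, tin4, collar may be knocked a few centimetres aside while the robot is not near it.
It also fails if it takes over 210 s, if anything falls off the work surface, if the arm or the gripper's body presses on something with over 40 N, if the wrist force passes 120 N, or if a joint passes its speed limit or range.

ROBOT

A 6-joint arm with a two-finger parallel gripper is mounted at the origin on the work surface. World frame = base frame: x ahead of the robot, y to its left, z up, the work surface at z = 0. Lengths are in m, angles in rad, forces in N, time in s.
With the tool pointing down it reaches from about 0.4 to 0.825 m from the base axis. Payload 7 kg.
Tool frame: the origin (TCP) lies on the centre line of the jaws, within the pads' length; the fingertips stand 11 mm ahead of it and the grasp point (between the pads) lies 8 mm behind it; z points along the fingers, y is the line along which they close (so a half turn about z gives the same grasp; the last joint's range is limited). The gripper opens to 85 mm and grips with 20 to 120 N. Pads are 22 mm wide; open, the fingers measure 114 mm over their backs; the gripper's body (76 mm by 85 mm) begins 54 mm behind the grasp point. The pads swing forward as they close: fully open they stand 13 mm farther back than shut.
Start: joints at [-1.061, 0.359, 0.012, 0, -1.224, -0.288], TCP at [0.148, -0.658, 0.242] pointing down, gripper open.
Joint ranges: [-3.07, 3.07], [-1.43, 2.12], [-1.02, 1.25], [-3.03, 1.67], [-3.05, -0], [-3.03, 3.03]. Speed limits (rad/s): [2.39, 2.39, 3.01, 3.14, 3.14, 3.14].

INTERFACE

Orientations are given as a rotation vector (axis times angle).
In Python, from cell import ctrl, cams, workorder, models gives the robot as it stands.
- The arm moves only by the tool step_arm, never from a script. Its argument "rows" is a list of rows, each a list of 3 entries, a list of its own where there are three numbers: the shift along the tool's x, y, z in m, then the turn, a rotation vector about the tool's x, y, z in rad, then the opening, from 0 (shut) to 1 (fully open). A call has 1 to 20 rows; each row is the pose to reach, as a shift and turn from the pose commanded when the call began, along the tool's axes at that moment; what a row does not reach only later rows make up. A row lasts 1/12 s, in which the tool goes at most 41.7 mm and 7.16 degrees, less where a joint would pass 70% of its speed; a pose out of reach is approached as far as the arm can. A call with a gripper value outside its range is refused whole. The fingers move at their own pace and stop on an object; the grip force is fixed at half the most. Time passes only in rows, so rows that repeat a pose let the fingers close. It gives the time, the measured TCP pose, the force, the opening and the grip force at its end, in the units of the state.
- ctrl.observe(): the state, without advancing time (a new reading comes with each control period).
- cams.capture(name): name is "scene" or "side" or "wrist"; returns a dict with "img" (480x640x3 uint8, red, green, blue), "fov_y" (degrees; the focal length in pixels is half the picture's height over the tangent of half this angle, whatever the lens; pixels are square), "cx", "cy" (the principal point, pixels), "eye" and "rotation" of the camera in the world; the wrist camera has in their place "mount" (4x4, takes a point from camera to tool coordinates, whose origin is the TCP and whose axes are the flange's). Camera axes: x right, y down, z forward; pixel columns grow to the right and rows downward; lengths in m; the calibration is good to about 2 mm. A picture is of the moment at which its call begins: read the wrist's pose just before it. There is no depth.
- workorder.finish_job(): hands the job in; it is judged then, once.
Trained networks look in a picture, given as the dict that the camera call returned (one of the last four; its "shot" number tells which), for a name from the list of things; names that differ only in an ending like _2 or _b are one class to them, and where a whole thing is asked for, a point or a joint stands for the part that bears it (a point fixed in the world has none). Each returns a list of dicts, best first, with "confidence" (0 to 1); they miss things now and then, are a little off and sometimes report something else, mostly with a low value. They report only what shows in the picture. A call takes as long as a camera call.
- models.silhouettes(picture, label): "pixels" (480x640 bool, what is visible of it) and "location" ([column, row] in pixels, amid what is visible of it).
- models.spot_point(picture, label): "location" ([column, row] in pixels: a listed point, or the origin of a listed thing).
The state is a dict: "clock": time; "joints": joint angles; "qd": joint speeds; "joint_torque": joint torques, N m; "ee_pos": TCP position; "eef_rot": TCP orientation; "wrist_force": force on the tool from outside, world axes, zero at the start; "wrist_torque": the same for the moment, N m; "grip_width": opening from 0.0 (shut) to 1.0 (fully open); "finger_force": force on a finger pad.
Only numpy, scipy, OpenCV 4.12 (cv2) and the standard library are available. Lean on these libraries where they do the work, as an engineer would, in place of code of your own. Each camera call takes 0.05 s, during which the arm holds its last target. There are 200 camera calls.

## Working session

There is one attempt and no reset: what is moved stays moved. The work goes in short steps, Python scripts to look and compute and a tool call to move; the robot and the scene stay as the last step left them, time stands still between calls to the robot, and variables do not carry over. Pictures are saved under pics/ and viewed, at most 14 in all, crops included, and the job is handed in when it is done.

Besides the shell and the picture viewer there is one more tool, called after ">>>" in YAML: its name, and indented under it one key for each argument. step_arm: Moves the arm, as the interface text tells. Its arguments: {"type":"object","properties":{"rows":{"type":"array","items":{"type":"array"}}},"required":["rows"]}

```bash
ls; mkdir -p pics
cat > h.py <<'E'
import numpy as np, cv2, sys
from cell import ctrl, cams, workorder, models
from scipy.spatial.transform import Rotation as R
def cap(n,save=None):
    s=ctrl.observe(); p=cams.capture(n)
    if n=='wrist':
        T=np.eye(4);T[:3,:3]=R.from_rotvec(s['eef_rot']).as_matrix();T[:3,3]=s['ee_pos']
        M=T@np.array(p['mount']);p['E']=M[:3,3];p['Rt']=M[:3,:3]
    else:
        p['E']=np.array(p['eye']);r=np.array(p['rotation']);p['Rt']=r if r.shape==(3,3) else R.from_rotvec(r).as_matrix()
    p['f']=240/np.tan(np.radians(p['fov_y'])/2)
    if save: cv2.imwrite('pics/'+save,p['img'][:,:,::-1])
    return p
def atz(p,uv,z):
    d=p['Rt']@np.array([(uv[0]-p['cx'])/p['f'],(uv[1]-p['cy'])/p['f'],1])
    return p['E']+d*(z-p['E'][2])/d[2]
def proj(p,X):
    c=p['Rt'].T@(np.array(X)-p['E']);return c[:2]/c[2]*p['f']+[p['cx'],p['cy']]
E
python3 - <<'E'
from h import *
s=ctrl.observe();print({k:np.round(v,3) for k,v in s.items()})
H=dict(roof_edge=.126,tab=.066)
for n in ['scene','side']:
    p=cap(n,n+'0.png');print(n,p['E'].round(3),p['Rt'].round(2).tolist(),p['f'],[k for k in p])
    for l in ['rack','mouth','roof_edge','pin','collar','tray','tab','tin1','tin2','tin3','tin4','lids','honey','tongs']:
        for d in models.spot_point(p,l)[:2]: print(l,round(d['confidence'],2),np.round(d['location']),atz(p,d['location'],H.get(l,0)).round(3)[:2])
E
```

```text
pics
{'clock': np.float64(0.0), 'joints': array([-1.061,  0.359,  0.011, -0.   , -1.224, -0.288]), 'qd': array([-0.   ,  0.002, -0.001,  0.001, -0.001, -0.001]), 'joint_torque': array([-3.0000e-03, -5.8331e+01,  2.9342e+01,  6.9370e+00, -6.0000e-03,
       -0.0000e+00]), 'ee_pos': array([ 0.148, -0.658,  0.241]), 'eef_rot': array([ 3.470e-01, -3.122e+00, -3.000e-03]), 'wrist_force': array([ 0.418, -0.033, -0.106]), 'wrist_torque': array([ 0.057,  0.028, -0.012]), 'finger_force': np.float64(0.0), 'grip_width': np.float64(1.004)}
scene [ 1.52  -0.453  1.041] [[0.43, 0.6, -0.68], [0.91, -0.27, 0.33], [0.01, -0.76, -0.65]] 514.717233313488 ['img', 'fov_y', 'cx', 'cy', 'eye', 'rotation', 'shot', 'E', 'Rt', 'f']
rack 0.79 [247. 287.] [ 0.573 -0.214]
rack 0.38 [457. 244.] [0.67  0.416]
roof_edge 0.56 [266. 249.] [ 0.582 -0.155]
roof_edge 0.46 [248. 294.] [ 0.709 -0.249]
pin 0.75 [320. 286.] [ 0.654 -0.031]
pin 0.21 [294. 259.] [ 0.526 -0.053]
collar 0.72 [323. 284.] [ 0.65  -0.021]
tray 0.68 [247. 294.] [ 0.598 -0.223]
tab 0.56 [293. 259.] [ 0.586 -0.083]
tin1 0.64 [400. 210.] [0.456 0.349]
[... 266 characters left out ...]
.7 [154. 293.] [ 0.49  -0.447]
side [0.339 0.926 0.712] [[-0.98, -0.12, 0.18], [-0.22, 0.54, -0.81], [0.0, -0.83, -0.55]] 466.54024607406694 ['img', 'fov_y', 'cx', 'cy', 'eye', 'rotation', 'shot', 'E', 'Rt', 'f']
rack 0.88 [330. 221.] [ 0.591 -0.219]
roof_edge 0.9 [332. 193.] [ 0.573 -0.159]
pin 0.87 [288. 252.] [ 0.666 -0.04 ]
collar 0.58 [288. 252.] [ 0.665 -0.042]
tray 0.83 [332. 223.] [ 0.582 -0.21 ]
tab 0.59 [324. 228.] [ 0.575 -0.076]
tin1 0.79 [337. 382.] [0.451 0.35 ]
tin2 0.79 [337. 382.] [0.451 0.35 ]
tin3 0.79 [337. 382.] [0.451 0.35 ]
tin4 0.79 [337. 382.] [0.451 0.35 ]
lids 0.56 [211. 386.] [0.679 0.41 ]
honey 0.56 [267. 427.] [0.549 0.47 ]
tongs 0.82 [374. 189.] [ 0.491 -0.451]
```

View pics/scene0.png

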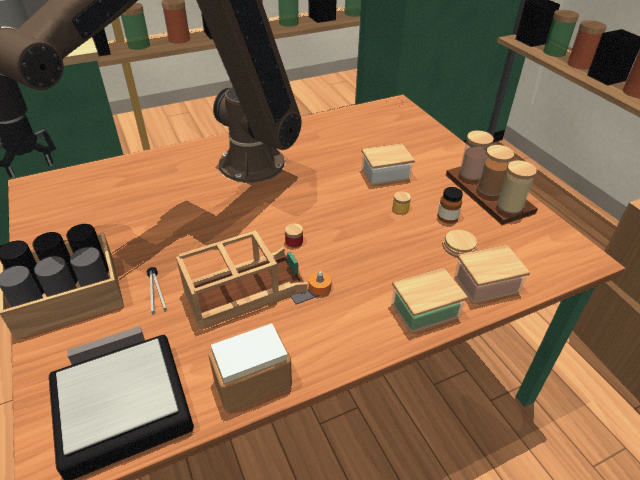

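View pics/side0.png

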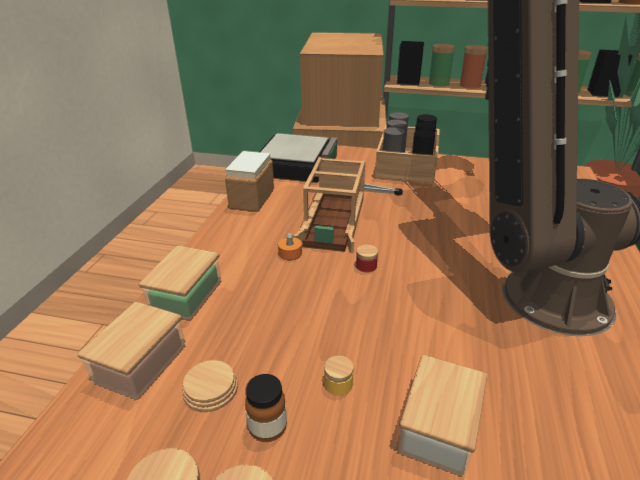

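The scene shows the rack with its mouth towards +y, the collar on its pin at (320,284), a red tin beside the mouth at (293,236) and a yellow tin at (401,203). No blue or white tin is visible. Next is a closer wrist view.

```bash
cat >> h.py <<'E'
def go(x,y,z,ydeg=None):
    """tool shift/turn to reach TCP xyz with tool pointing down, tool y axis at world angle ydeg (nearest half turn)"""
    s=ctrl.observe();A=R.from_rotvec(s['eef_rot'])
    sh=A.inv().apply(np.array([x,y,z])-s['ee_pos']);yv=A.as_matrix()[:,1]
    cur=np.degrees(np.arctan2(yv[1],yv[0]));
    if ydeg is None: ydeg=cur
    d=(ydeg-cur+90)%180-90; a=np.radians(cur+d)
    Y=np.array([np.cos(a),np.sin(a),0]);Z=np.array([0,0,-1.]);B=R.from_matrix(np.c_[np.cross(Y,Z),Y,Z])
    print('at',s['ee_pos'].round(4),'ycur',cur.round(1),'q',s['joints'].round(2),'t',round(float(s['clock']),1));print(' shift',sh.round(4),'turn',(A.inv()*B).as_rotvec().round(4))
E
python3 - <<'E'
from h import *
go(.57,-.03,.36,0)
p=cap('side'); q=cap('scene')
for n in ['tin1','tin2','tin3','tin4']:
  for c in (p,q): print(n,[(round(d['confidence'],2),np.round(d['location']),atz(c,d['location'],.025).round(3)) for d in models.silhouettes(c,n)])
E
```

```text
at [ 0.1485 -0.6585  0.2423] ycur 102.7 q [-1.06  0.36  0.01 -0.   -1.22 -0.29] t 1.5
 shift [-0.5494  0.5203 -0.1177] turn [-0.     0.    -1.349]
tin1 [(0.9, array([340., 375.]), array([0.446, 0.352, 0.025])), (0.81, array([365., 258.]), array([ 0.458, -0.026,  0.025]))]
tin1 [(0.92, array([293., 235.]), array([ 0.452, -0.026,  0.025])), (0.89, array([400., 199.]), array([0.435, 0.359, 0.025])), (0.46, array([249., 287.]), array([ 0.596, -0.215,  0.025]))]
tin2 [(0.9, array([340., 375.]), array([0.446, 0.352, 0.025])), (0.81, array([365., 258.]), array([ 0.458, -0.026,  0.025]))]
tin2 [(0.92, array([293., 235.]), array([ 0.452, -0.026,  0.025])), (0.89, array([400., 199.]), array([0.435, 0.359, 0.025])), (0.46, array([249., 287.]), array([ 0.596, -0.215,  0.025]))]
tin3 [(0.9, array([340., 375.]), array([0.446, 0.352, 0.025])), (0.81, array([365., 258.]), array([ 0.458, -0.026,  0.025]))]
tin3 [(0.92, array([293., 235.]), array([ 0.452, -0.026,  0.025])), (0.89, array([400., 199.]), array([0.435, 0.359, 0.025])), (0.46, array([249., 287.]), array([ 0.596, -0.215,  0.025]))]
tin4 [(0.9, array([340., 375.]), array([0.446, 0.352, 0.025])), (0.81, array([365., 258.]), array([ 0.458, -0.026,  0.025]))]
tin4 [(0.92, array([293., 235.]), array([ 0.452, -0.026,  0.025])), (0.89, array([400., 199.]), array([0.435, 0.359, 0.025])), (0.46, array([249., 287.]), array([ 0.596, -0.215,  0.025]))]
```

>>> step_arm:
  rows:
    - [[-0.549,0.52,-0.118],[0,0,-1.349],1]
    - [[-0.549,0.52,-0.118],[0,0,-1.349],1]
    - [[-0.549,0.52,-0.118],[0,0,-1.349],1]
    - [[-0.549,0.52,-0.118],[0,0,-1.349],1]
    - [[-0.549,0.52,-0.118],[0,0,-1.349],1]
    - [[-0.549,0.52,-0.118],[0,0,-1.349],1]
    - [[-0.549,0.52,-0.118],[0,0,-1.349],1]
    - [[-0.549,0.52,-0.118],[0,0,-1.349],1]
    - [[-0.549,0.52,-0.118],[0,0,-1.349],1]
    - [[-0.549,0.52,-0.118],[0,0,-1.349],1]
    - [[-0.549,0.52,-0.118],[0,0,-1.349],1]
    - [[-0.549,0.52,-0.118],[0,0,-1.349],1]
    - [[-0.549,0.52,-0.118],[0,0,-1.349],1]
    - [[-0.549,0.52,-0.118],[0,0,-1.349],1]
    - [[-0.549,0.52,-0.118],[0,0,-1.349],1]
    - [[-0.549,0.52,-0.118],[0,0,-1.349],1]
    - [[-0.549,0.52,-0.118],[0,0,-1.349],1]
    - [[-0.549,0.52,-0.118],[0,0,-1.349],1]
    - [[-0.549,0.52,-0.118],[0,0,-1.349],1]
    - [[-0.549,0.52,-0.118],[0,0,-1.349],1]

```text
clock: 3.67
ee_pos: [0.5715, -0.0274, 0.36]
eef_rot: [2.225, -2.218, -0.0]
wrist_force: [-0.0, 0.2, 0.4]
grip_width: 0.995
finger_force: 0.0
```

```bash
cat >> h.py <<'E'
HT=dict(roof_edge=.126,tab=.066,collar=.004,pin=.004)
def look(n,labels,save=None):
    p=cap(n,save)
    for l in labels:
        for d in models.spot_point(p,l)[:2]: print(n,l,round(d['confidence'],2),np.round(d['location']),atz(p,d['location'],HT.get(l,0)).round(4)[:2])
    return p
E
python3 - <<'E'
from h import *
look('wrist',['rack','mouth','roof_edge','pin','collar','tray','tab','tin1'],'w1.png')
go(.57,-.03,.36,0)
E
```

```text
wrist rack 0.21 [261. 188.] [ 0.6552 -0.035 ]
wrist mouth 0.67 [258. 189.] [ 0.6589 -0.0329]
wrist roof_edge 0.77 [317.  79.] [ 0.575 -0.156]
wrist pin 0.67 [260. 186.] [ 0.6558 -0.0374]
wrist collar 0.6 [260. 188.] [ 0.6552 -0.0348]
wrist tray 0.82 [319.  40.] [ 0.5744 -0.2186]
wrist tab 0.75 [321. 153.] [ 0.5716 -0.0851]
wrist tab 0.16 [406. 197.] [ 0.4667 -0.0329]
wrist tin1 0.69 [395. 417.] [0.4428 0.3571]
wrist tin1 0.66 [405. 198.] [ 0.4526 -0.0212]
at [ 0.5693 -0.0312  0.3606] ycur 179.9 q [ 0.29  0.13 -0.03 -0.   -1.41 -0.29] t 4.1
 shift [-0.0012 -0.0007  0.0006] turn [-0.0004  0.0001 -0.0011]
```

View pics/w1.png

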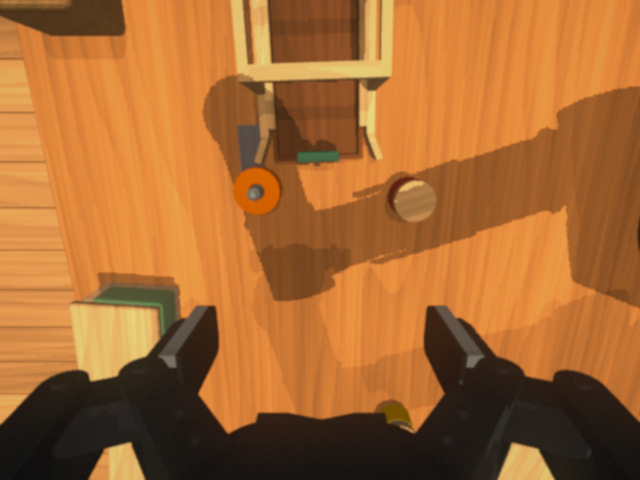

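Wrist view: collar at (258,191), tab at (318,157), red tin at (412,198), rack axis almost along image vertical. I'll go closer to refine the numbers.

>>> step_arm:
  rows:
    - [[-0.02,-0.05,0.11],[0,0,0],1]
    - [[-0.02,-0.05,0.11],[0,0,0],1]
    - [[-0.02,-0.05,0.11],[0,0,0],1]
    - [[-0.02,-0.05,0.11],[0,0,0],1]
    - [[-0.02,-0.05,0.11],[0,0,0],1]
    - [[-0.02,-0.05,0.11],[0,0,0],1]
    - [[-0.02,-0.05,0.11],[0,0,0],1]
    - [[-0.02,-0.05,0.11],[0,0,0],1]

```text
clock: 4.78
ee_pos: [0.6201, -0.0106, 0.2527]
eef_rot: [-2.219, 2.219, -0.003]
wrist_force: [0.1, -0.3, 0.3]
grip_width: 0.998
finger_force: 0.0
```

Run:
```python
from h import *
p=look('wrist',['pin','collar','tab','mouth','roof_edge'],'w2.png')
hsv=cv2.cvtColor(p['img'],cv2.COLOR_RGB2HSV);
for l,z in(('collar',.034),('tab',.066)):
  for d in models.silhouettes(p,l)[:1]:
    m=d['pixels'].astype(np.uint8);c=cv2.findContours(m,0,2)[0];c=max(c,key=cv2.contourArea)
    (u,v),r=cv2.minEnclosingCircle(c);print(l,d['confidence'],u,v,r,atz(p,(u,v),z), 'box',cv2.minAreaRect(c), atz(p,cv2.minAreaRect(c)[0],z))
go(.655,-.037,.1,0)
```

```text
wrist pin 0.72 [287. 188.] [ 0.658  -0.0334]
wrist collar 0.73 [289. 186.] [ 0.6553 -0.0351]
wrist tab 0.94 [374. 140.] [ 0.5738 -0.0829]
wrist roof_edge 0.96 [385.  26.] [ 0.5785 -0.1545]
collar 0.59 286.0638122558594 187.9740753173828 31.955631256103516 [ 0.65554153 -0.03691275  0.034     ] box ((285.5, 188.0), (62.0, 61.0), 90.0) [ 0.65610608 -0.0368869   0.034     ]
tab 0.63 366.5 87.0 84.624267578125 [ 0.58232619 -0.12552758  0.066     ] box ((365.67633056640625, 87.06913757324219), (125.5478515625, 120.19763946533203), 89.25594329833984) [ 0.58301451 -0.12547491  0.066     ]
at [ 0.6196 -0.0104  0.2505] ycur -180.0 q [ 0.3   0.26 -0.1  -0.   -1.2  -0.3 ] t 5.2
 shift [ 0.0266 -0.0354  0.1505] turn [-0.0003  0.0001  0.    ]
```

View pics/w2.png

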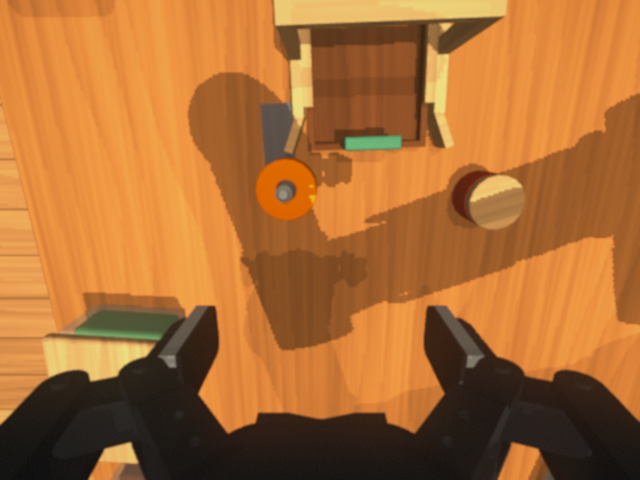

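>>> step_arm:
  rows:
    - [[0.0266,-0.036,0.12],[0,0,0],1]
    - [[0.0266,-0.036,0.12],[0,0,0],1]
    - [[0.0266,-0.036,0.12],[0,0,0],1]
    - [[0.0266,-0.036,0.12],[0,0,0],1]
    - [[0.0266,-0.036,0.2],[0,0,0],1]
    - [[0.0266,-0.036,0.23],[0,0,0],1]
    - [[0.0266,-0.036,0.23],[0,0,0],1]
    - [[0.0266,-0.036,0.23],[0,0,0],1]
    - [[0.0266,-0.036,0.23],[0,0,0],1]
    - [[0.0266,-0.036,0.23],[0,0,0],0.4]
    - [[0.0266,-0.036,0.23],[0,0,0],0.4]
    - [[0.0266,-0.036,0.23],[0,0,0],0.4]
    - [[0.0266,-0.036,0.23],[0,0,0],0.4]
    - [[0.0266,-0.036,0.23],[0,0,0],0.4]
    - [[0.0266,-0.036,0.23],[0,0,0],0.4]
    - [[0.0266,-0.036,0.23],[0,0,0],0.4]

```text
clock: 6.52
ee_pos: [0.6577, -0.0366, 0.0242]
eef_rot: [-2.219, 2.217, -0.005]
wrist_force: [-1.3, 0.1, 6.7]
grip_width: 0.703
finger_force: 63.5
```

Run:
```python
from h import *
go(.655,-.037,.02)
```

```text
at [ 0.6577 -0.0366  0.0242] ycur -180.0 q [ 0.24  0.53 -0.27  0.   -0.77 -0.24] t 6.5
 shift [0.0004 0.0028 0.0042] turn [-0.0056  0.0007  0.    ]
```

>>> step_arm:
  rows:
    - [[0,0,-0.03],[0,0,0],0.4]
    - [[0,0,-0.06],[0,0,0],0.4]
    - [[0,0,-0.1],[0,0,0],0.4]
    - [[0,0,-0.12],[0,0,0],0.4]
    - [[-0.177,0.207,-0.12],[0,0,0],0.4]
    - [[-0.177,0.207,-0.12],[0,0,0],0.4]
    - [[-0.177,0.207,-0.12],[0,0,0],0.4]
    - [[-0.177,0.207,-0.12],[0,0,0],0.4]
    - [[-0.177,0.207,-0.12],[0,0,0],0.4]
    - [[-0.177,0.207,-0.12],[0,0,0],0.4]
    - [[-0.177,0.207,-0.12],[0,0,0],0.4]
    - [[-0.177,0.207,-0.12],[0,0,0],0.4]
    - [[-0.177,0.207,-0.12],[0,0,0],0.4]
    - [[-0.177,0.207,-0.08],[0,0,0],0.4]
    - [[-0.177,0.207,-0.04],[0,0,0],0.4]
    - [[-0.177,0.207,-0.01],[0,0,0],0.4]
    - [[-0.177,0.207,-0.001],[0,0,0],0.4]
    - [[-0.177,0.207,-0.001],[0,0,0],0.4]
    - [[-0.177,0.207,-0.001],[0,0,0],0.4]

```text
clock: 8.1
ee_pos: [0.4497, 0.1399, 0.0219]
eef_rot: [-2.221, 2.222, -0.001]
wrist_force: [-0.0, 0.0, 0.3]
grip_width: 0.703
finger_force: 72.3
```

>>> step_arm:
  rows:
    - [[0,0,0],[0,0,0],0.9]
    - [[0,0,0],[0,0,0],0.9]
    - [[0,0,0],[0,0,0],0.9]
    - [[0,0,0],[0,0,0],0.9]
    - [[0,0,-0.04],[0,0,0],0.9]
    - [[0,0,-0.08],[0,0,0],0.9]
    - [[0,0,-0.12],[0,0,0],0.9]
    - [[0,0,-0.16],[0,0,0],0.9]
    - [[0,0,-0.16],[0,0,0],0.9]

```text
clock: 8.85
ee_pos: [0.4523, 0.142, 0.1897]
eef_rot: [-2.214, 2.211, -0.005]
wrist_force: [1.8, 0.5, 0.7]
grip_width: 0.901
finger_force: 0.0
```

Run:
```python
from h import *
p=look('scene',['collar','tab']);look('side',['collar','tab'])
cv2.imwrite('pics/s2.png',p['img'][60:380,150:550,::-1])
go(.575,-.083,.13,92)
go(.5738,-.083,.052,92)
```

```text
scene collar 0.92 [346. 228.] [0.468  0.1444]
scene tab 0.88 [293. 258.] [ 0.5834 -0.0809]
side collar 0.55 [358. 307.] [0.446  0.1376]
side tab 0.77 [323. 226.] [ 0.5804 -0.0875]
side tab 0.36 [342. 385.] [0.4322 0.407 ]
at [0.4479 0.1395 0.1802] ycur 180.0 q [ 0.72  0.07 -0.51 -0.   -0.99 -0.72] t 9.2
 shift [ 0.2224 -0.1272  0.0503] turn [ 5.0000e-04 -2.4000e-03  1.5358e+00]
at [0.4479 0.1395 0.1802] ycur 180.0 q [ 0.72  0.07 -0.51 -0.   -0.99 -0.72] t 9.2
 shift [ 0.2223 -0.1261  0.1283] turn [ 5.0000e-04 -2.4000e-03  1.5358e+00]
```

View pics/s2.png

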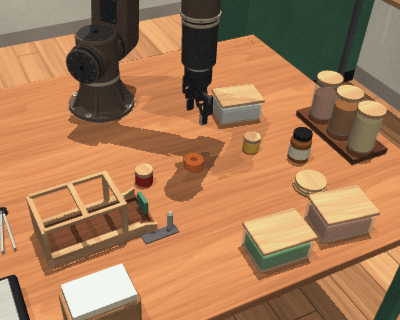

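>>> step_arm:
  rows:
    - [[0.2223,-0.126,0.03],[0,0,1.536],0.6]
    - [[0.2223,-0.126,0.03],[0,0,1.536],0.6]
    - [[0.2223,-0.126,0.03],[0,0,1.536],0.6]
    - [[0.2223,-0.126,0.03],[0,0,1.536],0.6]
    - [[0.2223,-0.126,0.03],[0,0,1.536],0.6]
    - [[0.2223,-0.126,0.03],[0,0,1.536],0.6]
    - [[0.2223,-0.126,0.03],[0,0,1.536],0.6]
    - [[0.2223,-0.126,0.03],[0,0,1.536],0.6]
    - [[0.2223,-0.126,0.03],[0,0,1.536],0.6]
    - [[0.2223,-0.126,0.03],[0,0,1.536],0.6]
    - [[0.2223,-0.126,0.03],[0,0,1.536],0.6]
    - [[0.2223,-0.126,0.03],[0,0,1.536],0.6]
    - [[0.2223,-0.126,0.03],[0,0,1.536],0.6]
    - [[0.2223,-0.126,0.03],[0,0,1.536],0.6]
    - [[0.2223,-0.126,0.03],[0,0,1.536],0.6]
    - [[0.2223,-0.126,0.03],[0,0,1.536],0.6]

```text
clock: 10.48
ee_pos: [0.5743, -0.0824, 0.1505]
eef_rot: [0.057, -3.14, 0.0]
wrist_force: [-0.4, -0.0, -0.1]
grip_width: 0.599
finger_force: 0.0
```

Run:
```python
from h import *
p=look('wrist',['tab','roof_edge','pin'],'w3.png')
go(.5738,-.083,.045,92)
```

```text
wrist tab 0.73 [322. 257.] [ 0.5744 -0.0815]
wrist roof_edge 0.7 [173. 295.] [ 0.5766 -0.1547]
wrist pin 0.85 [370. 326.] [ 0.6587 -0.0351]
at [ 0.5746 -0.0823  0.1512] ycur 92.0 q [ 0.19  0.28 -0.32 -0.   -0.97 -1.73] t 10.7
 shift [ 0.0008 -0.0007  0.1062] turn [-0.     -0.0003  0.0006]
```

View pics/w3.png

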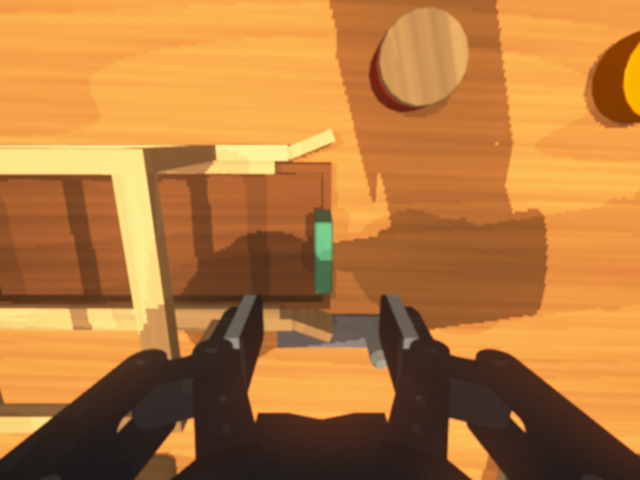

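>>> step_arm:
  rows:
    - [[0.0,-0.0,0.04],[0,0,0],0.6]
    - [[0.0,-0.0,0.08],[0,0,0],0.6]
    - [[0.0,-0.0,0.105],[0,0,0],0.6]
    - [[0.0,-0.0,0.105],[0,0,0],0.6]
    - [[0.0,-0.0,0.105],[0,0,0],0.6]
    - [[0.0,-0.0,0.105],[0,0,0],0]
    - [[0.0,-0.0,0.105],[0,0,0],0]
    - [[0.0,-0.0,0.105],[0,0,0],0]
    - [[0.0,-0.0,0.105],[0,0,0],0]
    - [[0.0,-0.0,0.105],[0,0,0],0]
    - [[0.0,-0.0,0.105],[0,0,0],0]
    - [[0.0,-0.0,0.105],[0,0,0],0]
    - [[0.0,-0.0,0.105],[0,0,0],0]

```text
clock: 11.77
ee_pos: [0.5761, -0.0814, 0.0484]
eef_rot: [-0.055, 3.137, 0.002]
wrist_force: [-1.3, 5.0, 4.5]
grip_width: 0.13
finger_force: 59.5
```

>>> step_arm:
  rows:
    - [[0,0.015,0],[0,0,0],0]
    - [[0,0.035,0],[0,0,0],0]
    - [[0,0.055,0],[0,0,0],0]
    - [[0,0.075,0],[0,0,0],0]
    - [[0,0.095,0],[0,0,0],0]
    - [[0,0.115,0],[0,0,0],0]
    - [[0,0.135,0],[0,0,0],0]
    - [[0,0.155,0],[0,0,0],0]
    - [[0,0.175,0],[0,0,0],0]
    - [[0,0.195,0],[0,0,0],0]
    - [[0,0.215,0],[0,0,0],0]
    - [[0,0.235,0],[0,0,0],0]
    - [[0,0.255,0],[0,0,0],0]
    - [[0,0.275,0],[0,0,0],0]
    - [[0,0.295,0],[0,0,0],0]
    - [[0,0.305,0],[0,0,0],0]
    - [[0,0.31,0],[0,0,0],0]
    - [[0,0.31,0],[0,0,0],0]

```text
clock: 13.27
ee_pos: [0.5648, 0.2292, 0.0485]
eef_rot: [-0.057, 3.138, 0.003]
wrist_force: [-2.4, 3.8, 7.1]
grip_width: 0.13
finger_force: 60.1
```

Run:
```python
from h import *
p=look('scene',['tray','tab'],'s3.png');look('side',['tab','tray'])
go(.45,.3,.2)
```

```text
scene tray 0.98 [344. 255.] [0.5681 0.0842]
scene tab 0.74 [400. 210.] [0.5261 0.2962]
scene tab 0.57 [388. 225.] [0.5713 0.2259]
side tab 0.83 [294. 307.] [0.567  0.2342]
side tray 0.67 [312. 290.] [0.5656 0.0968]
side tray 0.45 [211. 388.] [0.6794 0.4136]
at [0.565  0.229  0.0485] ycur 92.0 q [ 0.71  0.44 -0.36 -0.   -0.76 -2.24] t 13.6
 shift [ 0.1119  0.0754 -0.1517] turn [ 0.0029  0.0035 -0.    ]
```

View pics/s3.png

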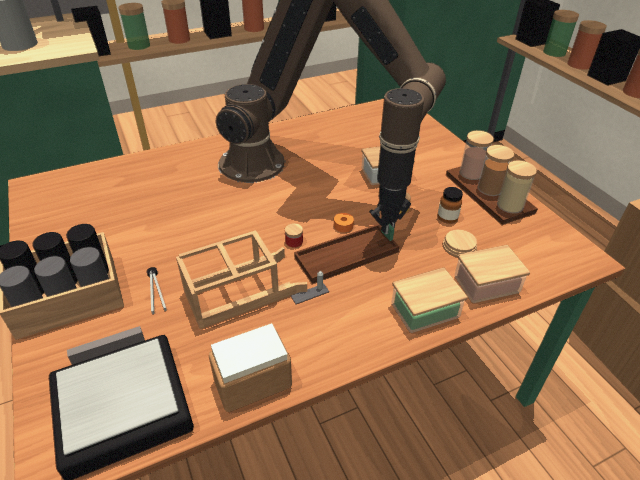

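>>> step_arm:
  rows:
    - [[0,0,0],[0,0,0],0.9]
    - [[0,0,0],[0,0,0],0.9]
    - [[0,0,0],[0,0,0],0.9]
    - [[0,0,0],[0,0,0],0.9]
    - [[0,0,0],[0,0,0],0.9]
    - [[0,0,-0.04],[0,0,0],1]
    - [[0,0,-0.08],[0,0,0],1]
    - [[0.05,0.05,-0.12],[0,0,0],1]
    - [[0.115,0.128,-0.15],[0,0,0],1]
    - [[0.115,0.128,-0.15],[0,0,0],1]
    - [[0.115,0.128,-0.15],[0,0,0],1]
    - [[0.115,0.128,-0.15],[0,0,0],1]
    - [[0.115,0.128,-0.15],[0,0,0],1]
    - [[0.115,0.128,-0.15],[0,0,0],1]

```text
clock: 14.73
ee_pos: [0.4438, 0.3524, 0.1968]
eef_rot: [-0.058, 3.141, 0.001]
wrist_force: [0.8, -0.5, -0.2]
grip_width: 0.998
finger_force: 0.0
```

```bash
cat >> h.py <<'E'
def circ(p,l,z,k=3):
    for d in models.silhouettes(p,l)[:k]:
        c=max(cv2.findContours(d['pixels'].astype(np.uint8),0,2)[0],key=cv2.contourArea)
        (u,v),r=cv2.minEnclosingCircle(c);print(l,round(d['confidence'],2),'px',round(u),round(v),round(r),atz(p,(u,v),z).round(4)[:2], 'rmm',round(r/p['f']*(p['E'][2]-z)*1000,1))
E
python3 - <<'E'
from h import *
p=look('wrist',['tin3','tab','tray'],'w4.png');circ(p,'tin3',.045)
go(.447,.355,.03)
E
```

```text
wrist tin3 0.97 [320. 225.] [0.4493 0.3522]
wrist tab 0.19 [102. 216.] [0.433  0.1845]
wrist tray 0.93 [ 71. 325.] [0.5674 0.0931]
wrist tray 0.73 [370. 420.] [0.6796 0.4177]
tin3 0.83 px 321 230 35 [0.4432 0.3527] rmm 28.8
tin3 0.31 px 427 349 55 [0.554  0.4558] rmm 45.1
tin3 0.15 px 370 420 44 [0.6373 0.4089] rmm 35.4
at [0.4449 0.3504 0.1956] ycur 91.9 q [ 1.01  0.22 -0.3  -0.   -1.06 -2.55] t 15.0
 shift [-0.0024  0.0047  0.1656] turn [-0.0011 -0.0008 -0.    ]
```

View pics/w4.png

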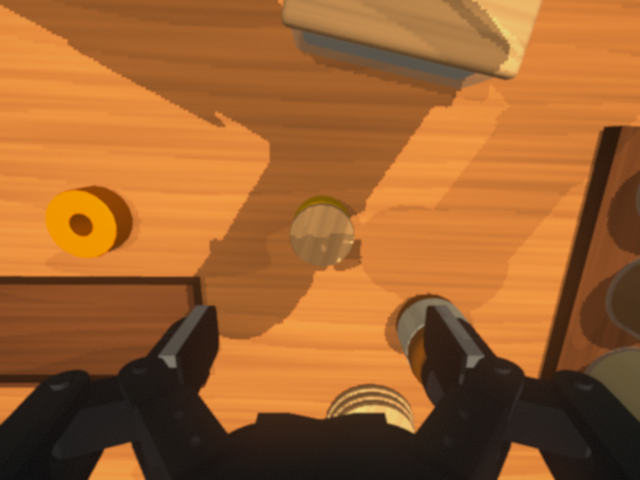

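>>> step_arm:
  rows:
    - [[-0.004,0.002,0.04],[0,0,0],1]
    - [[-0.004,0.002,0.08],[0,0,0],1]
    - [[-0.004,0.002,0.12],[0,0,0],1]
    - [[-0.004,0.002,0.15],[0,0,0],1]
    - [[-0.004,0.002,0.167],[0,0,0],1]
    - [[-0.004,0.002,0.167],[0,0,0],1]
    - [[-0.004,0.002,0.167],[0,0,0],0.3]
    - [[-0.004,0.002,0.167],[0,0,0],0.3]
    - [[-0.004,0.002,0.167],[0,0,0],0.3]
    - [[-0.004,0.002,0.167],[0,0,0],0.3]
    - [[-0.004,0.002,0.167],[0,0,0],0.3]
    - [[-0.004,0.002,0.167],[0,0,0],0.3]
    - [[-0.004,0.002,0.167],[0,0,0],0.3]

```text
clock: 16.07
ee_pos: [0.4494, 0.3546, 0.0313]
eef_rot: [-0.056, 3.139, 0.004]
wrist_force: [0.1, -1.1, 8.1]
grip_width: 0.613
finger_force: 63.4
```

Run:
```python
from h import *
c=np.array([.570,.0926]);X=np.array([.035,-.999])
for t in (70,-30): print(c+X*t/1000)
go(*(c+X*.07),.1,92)
```

```text
[0.57245 0.02267]
[0.56895 0.12257]
at [0.4494 0.3546 0.0313] ycur 92.0 q [ 1.01  0.41 -0.46  0.   -0.69 -2.55] t 16.1
 shift [-0.1114 -0.3359 -0.0693] turn [0.0026 0.0025 0.0005]
```

>>> step_arm:
  rows:
    - [[0,0,-0.03],[0,0,0],0.3]
    - [[0,0,-0.07],[0,0,0],0.3]
    - [[0,0,-0.1],[0,0,0],0.3]
    - [[-0.112,-0.334,-0.1],[0,0,0],0.3]
    - [[-0.112,-0.334,-0.1],[0,0,0],0.3]
    - [[-0.112,-0.334,-0.1],[0,0,0],0.3]
    - [[-0.112,-0.334,-0.1],[0,0,0],0.3]
    - [[-0.112,-0.334,-0.1],[0,0,0],0.3]
    - [[-0.112,-0.334,-0.1],[0,0,0],0.3]
    - [[-0.112,-0.334,-0.1],[0,0,0],0.3]
    - [[-0.112,-0.334,-0.1],[0,0,0],0.3]
    - [[-0.112,-0.334,-0.1],[0,0,0],0.3]
    - [[-0.112,-0.334,-0.1],[0,0,0],0.3]
    - [[-0.112,-0.334,-0.1],[0,0,0],0.3]
    - [[-0.112,-0.334,-0.06],[0,0,0],0.3]
    - [[-0.112,-0.334,-0.03],[0,0,0],0.3]
    - [[-0.112,-0.334,-0.012],[0,0,0],0.3]
    - [[-0.112,-0.334,-0.009],[0,0,0],0.3]
    - [[-0.112,-0.334,-0.009],[0,0,0],0.3]

```text
clock: 17.65
ee_pos: [0.5711, 0.0244, 0.0378]
eef_rot: [0.057, -3.14, 0.001]
wrist_force: [-1.0, 0.7, -1.8]
grip_width: 0.615
finger_force: 69.3
```

Run:
```python
from h import *
p=look('side',['tray'],);q=look('scene',['tray'])
circ(q,'tin1',.025);circ(p,'tin1',.025)
go(.5725,.0227,.039,92)
cv2.imwrite('pics/s5.png',np.hstack([p['img'][200:400,200:500,::-1],q['img'][150:350,200:500,::-1]]))
```

```text
side tray 0.7 [309. 289.] [0.5732 0.0958]
scene tray 0.9 [349. 256.] [0.5772 0.0963]
tin1 0.81 px 293 235 12 [ 0.4547 -0.0259] rmm 23.9
tin1 0.55 px 326 252 13 [0.562  0.0298] rmm 25.0
tin1 0.74 px 366 258 15 [ 0.4538 -0.0259] rmm 21.5
tin1 0.54 px 316 260 15 [0.5741 0.0123] rmm 21.5
at [0.5721 0.0242 0.0388] ycur 92.0 q [ 0.38  0.4  -0.46 -0.   -0.71 -1.92] t 17.9
 shift [-0.0004 -0.0015 -0.0002] turn [0.0004 0.0008 0.0004]
```

View pics/s5.png

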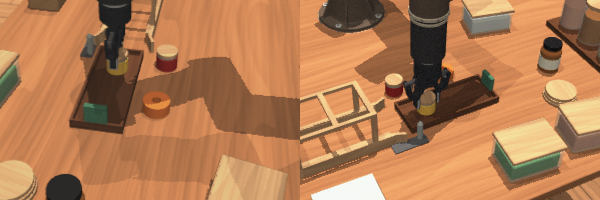

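The tin is held over the far half of the tray. I'll release it and move over the red tin.

>>> step_arm:
  rows:
    - [[0,0,0],[0,0,0],0.8]
    - [[0,0,0],[0,0,0],0.8]
    - [[0,0,0],[0,0,0],0.8]
    - [[0,0,0],[0,0,0],0.8]
    - [[0,0,0],[0,0,0],0.8]
    - [[0,0,-0.04],[0,0,0],0.8]
    - [[0,0,-0.08],[0,0,0],0.8]
    - [[0,0,-0.12],[0,0,0],1]
    - [[0.1196,-0.046,-0.15],[0,0,0],1]
    - [[0.1196,-0.046,-0.15],[0,0,0],1]
    - [[0.1196,-0.046,-0.15],[0,0,0],1]
    - [[0.1196,-0.046,-0.15],[0,0,0],1]
    - [[0.1196,-0.046,-0.15],[0,0,0],1]
    - [[0.1196,-0.046,-0.15],[0,0,0],1]
    - [[0.1196,-0.046,-0.15],[0,0,0],1]
    - [[0.1196,-0.046,-0.15],[0,0,0],1]

```text
clock: 19.28
ee_pos: [0.4546, -0.0262, 0.1879]
eef_rot: [0.055, -3.14, 0.0]
wrist_force: [0.2, -0.7, 0.3]
grip_width: 1.001
finger_force: 0.0
```

Run:
```python
from h import *
p=look('wrist',['tin1','tray','roof_edge'],'w6.png');circ(p,'tin1',.045)
go(.4545,-.026,.03,92)
```

```text
wrist tin1 0.89 [322. 220.] [ 0.4532 -0.0247]
wrist tin1 0.68 [364. 338.] [0.577  0.0234]
wrist tray 0.91 [436. 334.] [0.5706 0.0973]
wrist roof_edge 0.57 [130. 433.] [ 0.5809 -0.1544]
tin1 0.67 px 370 352 40 [0.5645 0.0223] rmm 31.7
tin1 0.18 px 132 338 153 [ 0.5565 -0.1911] rmm 120.5
at [ 0.4542 -0.0264  0.1878] ycur 92.0 q [ 0.38  0.04 -0.53  0.   -1.   -1.91] t 19.5
 shift [-0.0004  0.0004  0.1578] turn [-0.0004 -0.001  -0.    ]
```

View pics/w6.png

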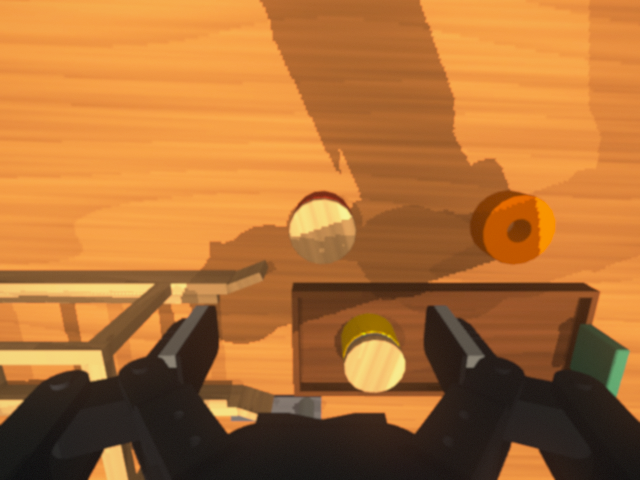

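>>> step_arm:
  rows:
    - [[0.001,0.002,0.04],[0,0,0],1]
    - [[0.001,0.002,0.08],[0,0,0],1]
    - [[0.001,0.002,0.12],[0,0,0],1]
    - [[0.001,0.002,0.15],[0,0,0],1]
    - [[0.001,0.002,0.159],[0,0,0],1]
    - [[0.001,0.002,0.159],[0,0,0],1]
    - [[0.001,0.002,0.159],[0,0,0],0.3]
    - [[0.001,0.002,0.159],[0,0,0],0.3]
    - [[0.001,0.002,0.159],[0,0,0],0.3]
    - [[0.001,0.002,0.159],[0,0,0],0.3]
    - [[0.001,0.002,0.159],[0,0,0],0.3]
    - [[0.001,0.002,0.159],[0,0,0],0.3]
    - [[0.001,0.002,0.159],[0,0,0],0.3]

```text
clock: 20.62
ee_pos: [0.4541, -0.0241, 0.0309]
eef_rot: [-0.055, 3.138, 0.001]
wrist_force: [-0.6, 0.6, 6.5]
grip_width: 0.612
finger_force: 62.7
```

Run:
```python
from h import *
go(.569,.1226,.1,92)
```

```text
at [ 0.4541 -0.0241  0.0309] ycur 92.0 q [ 0.38  0.26 -0.73  0.   -0.58 -1.92] t 20.6
 shift [-0.1202  0.1427 -0.0686] turn [0.0009 0.0032 0.0003]
```

>>> step_arm:
  rows:
    - [[0,0,-0.03],[0,0,0],0.3]
    - [[0,0,-0.07],[0,0,0],0.3]
    - [[0,0,-0.1],[0,0,0],0.3]
    - [[-0.119,0.143,-0.1],[0,0,0],0.3]
    - [[-0.119,0.143,-0.1],[0,0,0],0.3]
    - [[-0.119,0.143,-0.1],[0,0,0],0.3]
    - [[-0.119,0.143,-0.1],[0,0,0],0.3]
    - [[-0.119,0.143,-0.1],[0,0,0],0.3]
    - [[-0.119,0.143,-0.1],[0,0,0],0.3]
    - [[-0.119,0.143,-0.1],[0,0,0],0.3]
    - [[-0.119,0.143,-0.06],[0,0,0],0.3]
    - [[-0.119,0.143,-0.03],[0,0,0],0.3]
    - [[-0.119,0.143,-0.012],[0,0,0],0.3]
    - [[-0.119,0.143,-0.009],[0,0,0],0.3]
    - [[-0.119,0.143,-0.009],[0,0,0],0.3]

```text
clock: 21.87
ee_pos: [0.5656, 0.1212, 0.0379]
eef_rot: [0.053, -3.139, 0.001]
wrist_force: [-0.7, -1.0, -1.7]
grip_width: 0.617
finger_force: 68.0
```

>>> step_arm:
  rows:
    - [[0,0,0],[0,0,0],0.8]
    - [[0,0,0],[0,0,0],0.8]
    - [[0,0,0],[0,0,0],0.8]
    - [[0,0,0],[0,0,0],0.8]
    - [[0,0,0],[0,0,0],0.8]
    - [[0,0,-0.04],[0,0,0],0.8]
    - [[0,0,-0.08],[0,0,0],0.8]
    - [[0,0,-0.13],[0,0,0],0.8]
    - [[0,0.02,-0.15],[0,0,0],0.6]
    - [[0,0.06,-0.15],[0,0,0],0.6]
    - [[0,0.105,-0.15],[0,0,0],0.6]
    - [[0,0.105,-0.15],[0,0,0],0.6]
    - [[0,0.105,-0.15],[0,0,0],0.6]
    - [[0,0.105,-0.15],[0,0,0],0.6]

```text
clock: 23.03
ee_pos: [0.5628, 0.2275, 0.188]
eef_rot: [0.056, -3.14, 0.001]
wrist_force: [0.1, -0.6, -0.1]
grip_width: 0.599
finger_force: 0.0
```

Run:
```python
from h import *
p=look('wrist',['tab','collar','tray'],'w7.png')
for n in ('side','scene'):
    q=look(n,['tab','tray','tongs','honey','lids']);circ(q,'tin2',.025);circ(q,'collar',.015,1)
go(.565,.229,.048,92)
```

```text
wrist tab 0.58 [324. 240.] [0.5618 0.23  ]
wrist collar 0.66 [225.  87.] [0.4506 0.144 ]
side tab 0.9 [295. 305.] [0.5671 0.2273]
side tongs 0.76 [376. 188.] [ 0.4888 -0.4632]
side honey 0.76 [264. 424.] [0.5563 0.4662]
side honey 0.74 [330. 191.] [ 0.6322 -0.4062]
side lids 0.62 [331. 219.] [ 0.5912 -0.2333]
tin2 0.58 px 308 285 16 [0.5699 0.1117] rmm 23.5
tin2 0.57 px 316 261 14 [0.5743 0.0146] rmm 21.1
collar 0.75 px 356 305 15 [0.4511 0.1432] rmm 22.3
scene tab 0.96 [387. 223.] [0.5617 0.2279]
scene tray 0.96 [346. 258.] [0.5835 0.0838]
scene tongs 0.7 [155. 293.] [ 0.4899 -0.4452]
scene honey 0.93 [448. 212.] [0.5316 0.4815]
scene lids 0.94 [459. 245.] [0.6734 0.4192]
tin2 0.72 px 355 242 13 [0.5578 0.125 ] rmm 24.8
tin2 0.6 px 324 253 12 [0.5615 0.0237] rmm 24.1
collar 0.89 px 344 222 11 [0.4535 0.1423] rmm 21.3
at [0.5632 0.2275 0.1883] ycur 92.0 q [ 0.71  0.29 -0.22 -0.   -1.06 -2.24] t 24.0
 shift [-0.0019  0.0014  0.1403] turn [-0. -0. -0.]
```

View pics/w7.png

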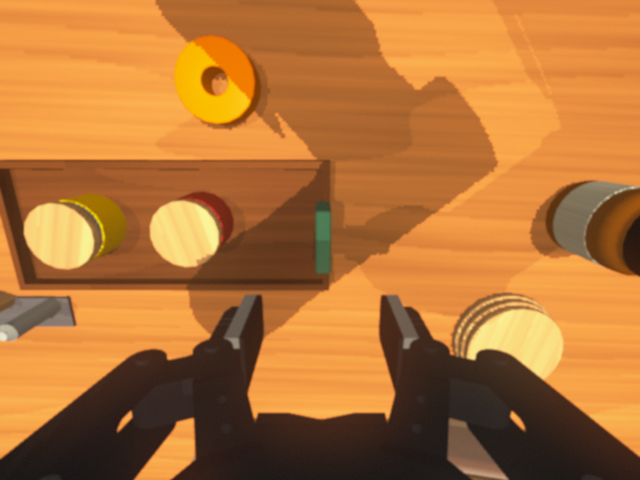

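>>> step_arm:
  rows:
    - [[-0.002,0.0015,0.04],[0,0,0],0.6]
    - [[-0.002,0.0015,0.08],[0,0,0],0.6]
    - [[-0.002,0.0015,0.12],[0,0,0],0.6]
    - [[-0.002,0.0015,0.14],[0,0,0],0.6]
    - [[-0.002,0.0015,0.14],[0,0,0],0.6]
    - [[-0.002,0.0015,0.14],[0,0,0],0.6]
    - [[-0.002,0.0015,0.14],[0,0,0],0]
    - [[-0.002,0.0015,0.14],[0,0,0],0]
    - [[-0.002,0.0015,0.14],[0,0,0],0]
    - [[-0.002,0.0015,0.14],[0,0,0],0]
    - [[-0.002,0.0015,0.14],[0,0,0],0]
    - [[-0.002,0.0015,0.14],[0,0,0],0]
    - [[-0.002,0.0015,0.14],[0,0,0],0]
    - [[-0.002,0.0015,0.14],[0,0,0],0]
    - [[-0.002,0.0015,0.14],[0,0,0],0]

```text
clock: 25.28
ee_pos: [0.5662, 0.2297, 0.0505]
eef_rot: [-0.055, 3.138, 0.003]
wrist_force: [-0.3, 0.3, 7.0]
grip_width: 0.126
finger_force: 59.9
```

>>> step_arm:
  rows:
    - [[0,-0.005,0],[0,0,0],0]
    - [[0,-0.015,0],[0,0,0],0]
    - [[0,-0.025,0],[0,0,0],0]
    - [[0,-0.035,0],[0,0,0],0]
    - [[0,-0.045,0],[0,0,0],0]
    - [[0,-0.055,0],[0,0,0],0]
    - [[0,-0.065,0],[0,0,0],0]
    - [[0,-0.075,0],[0,0,0],0]
    - [[0,-0.085,0],[0,0,0],0]
    - [[0,-0.095,0],[0,0,0],0]
    - [[0,-0.105,0],[0,0,0],0]
    - [[0,-0.115,0],[0,0,0],0]
    - [[0,-0.125,0],[0,0,0],0]
    - [[0,-0.135,0],[0,0,0],0]
    - [[0,-0.145,0],[0,0,0],0]
    - [[0,-0.15,0],[0,0,0],0]
    - [[0,-0.15,0],[0,0,0],0]

```text
clock: 26.7
ee_pos: [0.5723, 0.0793, 0.0505]
eef_rot: [-0.055, 3.137, 0.003]
wrist_force: [2.8, -1.2, 5.9]
grip_width: 0.13
finger_force: 59.9
```

Run:
```python
from h import *
go(.5761,-.0814,.048,92)
p=cap('scene');q=cap('side')
cv2.imwrite('pics/s8.png',np.hstack([cv2.resize(q['img'][150:350,230:400,::-1],None,fx=2,fy=2),cv2.resize(p['img'][180:380,200:420,::-1],None,fx=2,fy=2)]))
```

```text
at [0.5723 0.0793 0.0505] ycur 92.0 q [ 0.48  0.39 -0.44  0.   -0.74 -2.01] t 26.7
 shift [ 0.0018 -0.1607  0.0022] turn [0.0015 0.0045 0.0001]
```

View pics/s8.png

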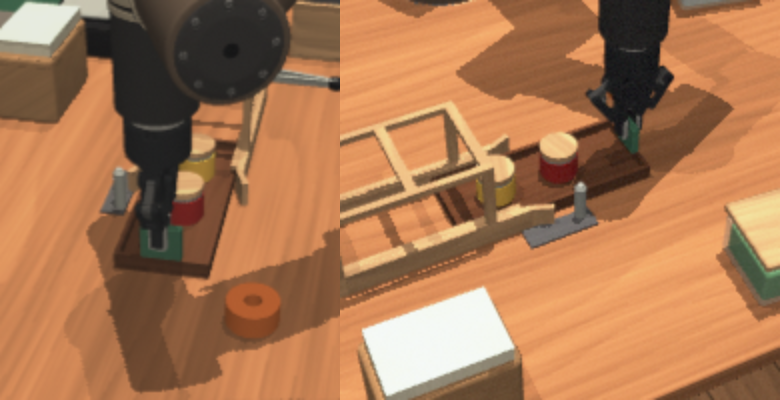

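The tray is halfway in, with both tins upright and the rails aligned. I'll continue.

>>> step_arm:
  rows:
    - [[0.0005,-0.005,0],[0,0,0],0]
    - [[0.001,-0.015,0],[0,0,0],0]
    - [[0.001,-0.025,0],[0,0,0],0]
    - [[0.001,-0.035,0],[0,0,0],0]
    - [[0.001,-0.045,0],[0,0,0],0]
    - [[0.001,-0.055,0],[0,0,0],0]
    - [[0.001,-0.065,0],[0,0,0],0]
    - [[0.001,-0.075,0],[0,0,0],0]
    - [[0.001,-0.085,0],[0,0,0],0]
    - [[0.001,-0.095,0],[0,0,0],0]
    - [[0.001,-0.105,0],[0,0,0],0]
    - [[0.001,-0.115,0],[0,0,0],0]
    - [[0.001,-0.125,0],[0,0,0],0]
    - [[0.001,-0.135,0],[0,0,0],0]
    - [[0.001,-0.145,0],[0,0,0],0]
    - [[0.001,-0.152,0],[0,0,0],0]
    - [[0.001,-0.157,0],[0,0,0],0]
    - [[0.001,-0.159,0],[0,0,0],0]
    - [[0.001,-0.159,0],[0,0,0],0]

```text
clock: 28.38
ee_pos: [0.577, -0.0794, 0.0505]
eef_rot: [-0.055, 3.136, 0.001]
wrist_force: [2.2, 2.4, 7.2]
grip_width: 0.135
finger_force: 60.0
```

>>> step_arm:
  rows:
    - [[0,-0.001,0],[0,0,0],0]
    - [[0,-0.002,0],[0,0,0],0]
    - [[0,-0.002,0],[0,0,0],0]

```text
clock: 28.63
ee_pos: [0.577, -0.0808, 0.0504]
eef_rot: [-0.056, 3.136, 0.002]
wrist_force: [0.0, 6.2, 7.7]
grip_width: 0.126
finger_force: 60.1
```

>>> step_arm:
  rows:
    - [[0,-0.001,0],[0,0,0],0]
    - [[0,-0.002,0],[0,0,0],0]
    - [[0,-0.002,0],[0,0,0],0]

```text
clock: 28.88
ee_pos: [0.5771, -0.0815, 0.0505]
eef_rot: [-0.056, 3.136, 0.004]
wrist_force: [-1.7, 13.5, 9.7]
grip_width: 0.126
finger_force: 60.5
```

>>> step_arm:
  rows:
    - [[0,-0.002,0],[0,0,0],0]
    - [[0,-0.002,0],[0,0,0],0]
    - [[0,-0.002,0],[0,0,0],0]

```text
clock: 29.13
ee_pos: [0.5772, -0.0816, 0.0505]
eef_rot: [-0.056, 3.136, 0.007]
wrist_force: [-3.1, 25.3, 10.9]
grip_width: 0.125
finger_force: 61.0
```

>>> step_arm:
  rows:
    - [[0,0.004,0],[0,0,0],0.5]
    - [[0,0.004,0],[0,0,0],0.5]
    - [[0,0.004,0],[0,0,0],0.5]
    - [[0,0.004,0],[0,0,0],0.5]
    - [[0,0.004,-0.04],[0,0,0],0.5]
    - [[0,0.004,-0.08],[0,0,0],0.6]
    - [[0.118,0.23,-0.15],[0,0,-1.536],1]
    - [[0.118,0.23,-0.15],[0,0,-1.536],1]
    - [[0.118,0.23,-0.15],[0,0,-1.536],1]
    - [[0.118,0.23,-0.15],[0,0,-1.536],1]
    - [[0.118,0.23,-0.15],[0,0,-1.536],1]
    - [[0.118,0.23,-0.15],[0,0,-1.536],1]
    - [[0.118,0.23,-0.15],[0,0,-1.536],1]
    - [[0.118,0.23,-0.15],[0,0,-1.536],1]
    - [[0.118,0.23,-0.15],[0,0,-1.536],1]
    - [[0.118,0.23,-0.15],[0,0,-1.536],1]
    - [[0.118,0.23,-0.15],[0,0,-1.536],1]
    - [[0.118,0.23,-0.15],[0,0,-1.536],1]
    - [[0.118,0.23,-0.15],[0,0,-1.536],1]
    - [[0.118,0.23,-0.15],[0,0,-1.536],1]

```text
clock: 30.8
ee_pos: [0.4492, 0.1394, 0.1982]
eef_rot: [2.222, -2.22, 0.0]
wrist_force: [0.1, 0.4, -0.5]
grip_width: 0.998
finger_force: 0.0
```

Run:
```python
from h import *
p=look('wrist',['collar','tab','pin'],'w9.png');circ(p,'collar',.03,2)
h=cv2.cvtColor(p['img'],cv2.COLOR_RGB2HSV)
q=look('side',['collar','tab']);q=look('scene',['collar','tab'])
go(.449,.14,.024,0)
```

```text
wrist collar 0.9 [322. 223.] [0.4476 0.1428]
wrist pin 0.8 [64. 13.] [ 0.6583 -0.032 ]
collar 0.57 px 320 226 36 [0.4502 0.1396] rmm 30.6
side collar 0.66 [358. 312.] [0.4442 0.1538]
side tab 0.94 [323. 227.] [ 0.579  -0.0792]
scene collar 0.69 [344. 226.] [0.4576 0.1421]
scene tab 0.75 [292. 262.] [ 0.5956 -0.0878]
at [0.4492 0.14   0.1983] ycur 180.0 q [ 0.72  0.05 -0.49  0.   -1.03 -0.72] t 31.4
 shift [-0.      0.0002  0.1743] turn [-0.0001  0.     -0.0002]
```

View pics/w9.png

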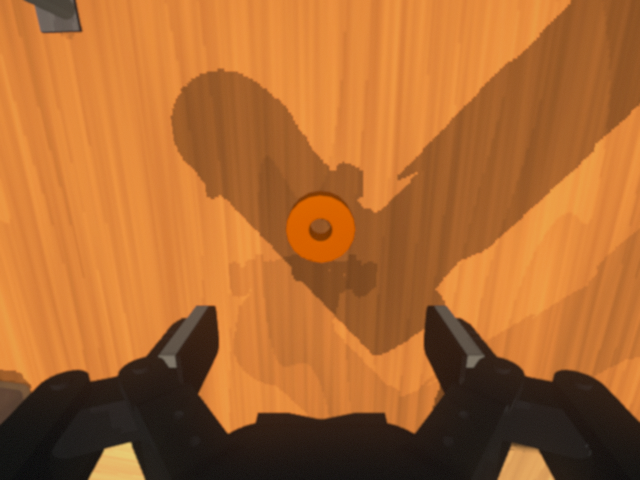

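>>> step_arm:
  rows:
    - [[0,0,0.04],[0,0,0],1]
    - [[0,0,0.08],[0,0,0],1]
    - [[0,0,0.12],[0,0,0],1]
    - [[0,0,0.16],[0,0,0],1]
    - [[0,0,0.176],[0,0,0],1]
    - [[0,0,0.176],[0,0,0],1]
    - [[0,0,0.176],[0,0,0],0.4]
    - [[0,0,0.176],[0,0,0],0.4]
    - [[0,0,0.176],[0,0,0],0.4]
    - [[0,0,0.176],[0,0,0],0.4]
    - [[0,0,0.176],[0,0,0],0.4]
    - [[0,0,0.176],[0,0,0],0.4]
    - [[0,0,0.176],[0,0,0],0.4]
    - [[0,0,-0.0],[0,0,0],0.4]
    - [[0,0,-0.0],[0,0,0],0.4]
    - [[0,0,-0.0],[0,0,0],0.4]
    - [[0,0,-0.0],[0,0,0],0.4]
    - [[0,0,-0.0],[0,0,0],0.4]
    - [[0,0,-0.0],[0,0,0],0.4]

```text
clock: 32.93
ee_pos: [0.4514, 0.1415, 0.2041]
eef_rot: [-2.214, 2.213, -0.002]
wrist_force: [0.6, -0.1, -1.8]
grip_width: 0.698
finger_force: 65.3
```

Run:
```python
from h import *
s=ctrl.observe();print(s['grip_width'],s['wrist_force'])
p=cap('wrist','w10.png')
go(.6577,-.0366,.15,0)
c=cv2.HoughCircles(cv2.cvtColor(p['img'],cv2.COLOR_RGB2GRAY)[130:330,220:420],cv2.HOUGH_GRADIENT,1,100,param1=80,param2=15,minRadius=5,maxRadius=80);print(c)
```

```text
0.697632396628248 [ 0.63355516 -0.07531988 -1.76917425]
at [0.4501 0.1408 0.2016] ycur 180.0 q [ 0.72  0.05 -0.49  0.   -1.03 -0.72] t 33.0
 shift [ 0.1776 -0.2073  0.0518] turn [-0.0055  0.0048 -0.    ]
[[[100.5 177.5  66.9]]]
```

View pics/w10.png

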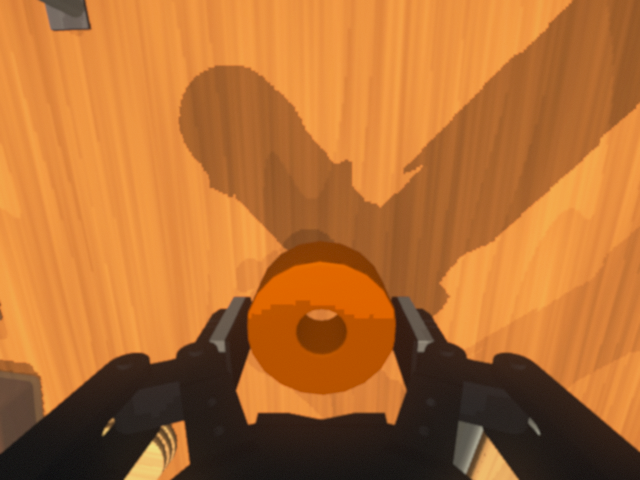

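The ring is held level and centred at (322,328). I've used my last picture view, so the pin will be located by numbers only from a closer pose.

>>> step_arm:
  rows:
    - [[0.121,-0.208,0.02],[0,0,0],0.4]
    - [[0.121,-0.208,0.02],[0,0,0],0.4]
    - [[0.121,-0.208,0.02],[0,0,0],0.4]
    - [[0.121,-0.208,0.02],[0,0,0],0.4]
    - [[0.121,-0.208,0.02],[0,0,0],0.4]
    - [[0.121,-0.208,0.02],[0,0,0],0.4]
    - [[0.121,-0.208,0.02],[0,0,0],0.4]
    - [[0.121,-0.208,0.02],[0,0,0],0.4]
    - [[0.121,-0.208,0.02],[0,0,0],0.4]
    - [[0.121,-0.208,0.02],[0,0,0],0.4]
    - [[0.121,-0.208,0.02],[0,0,0],0.4]
    - [[0.121,-0.208,0.02],[0,0,0],0.4]

```text
clock: 33.98
ee_pos: [0.6567, 0.0197, 0.1791]
eef_rot: [-2.222, 2.22, -0.001]
wrist_force: [-0.6, 0.3, -0.7]
grip_width: 0.702
finger_force: 65.3
```

Run:
```python
from h import *
for i in range(2): p=look('wrist',['pin','tab'])
s=ctrl.observe();z=s['ee_pos'][2]
print('ring centre - tcp', atz(p,(322,328),z+.0078)-s['ee_pos'], s['ee_pos'].round(4))
# pin: low-saturation blob near the predicted spot
img=p['img'];h=cv2.cvtColor(img,cv2.COLOR_RGB2HSV)
for X in ([.658,-.036,.062],[.658,-.036,.004]): print(proj(p,X).round())
u,v=proj(p,[.658,-.036,.05]).round().astype(int)
roi=h[v-40:v+41,u-40:u+41]
for k in range(0,81,4): print(v-40+k,''.join('#' if a<70 and b>60 else ('.' if a<70 else ' ') for a,b in zip(roi[k,::2,1],roi[k,::2,2])))
```

```text
wrist pin 0.85 [320. 162.] [ 0.6572 -0.0344]
wrist tab 0.93 [448.  92.] [ 0.5743 -0.0827]
wrist pin 0.62 [322. 162.] [ 0.6557 -0.0349]
wrist tab 0.58 [447.  93.] [ 0.575  -0.0825]
ring centre - tcp [-7.92810626e-04  3.66774256e-05  7.80000000e-03] [0.6571 0.0192 0.1786]
[319. 166.]
[320. 161.]
124         ##################               
128         ##################               
132         ##################               
136         ##################               
140         ##################               
144         ##################               
148         ##################               
152         ##################               
156          #################               
160          ##################              
164          ##################              
168          ##################              
172          ##################              
176          ##################              
180          #######                         
184                                          
188                                          
192                                          
196                                          
200                                          
204
```

Run:
```python
from h import *
p=cap('wrist');print(p['E'].round(3),p['f'])
v=cv2.cvtColor(p['img'],cv2.COLOR_RGB2GRAY)[140:188:2,294:346:2]
for i,r in enumerate(v): print(140+2*i,' '.join('%3d'%a for a in r))
```

```text
[ 0.657 -0.054  0.312] 351.1085296798196
140  95  89  89  90  89  90  95 100 127 143 143 142 143 143 146 147 147 148 148 161 168 169 169 171 169 168
142  95  89  89  89  90  88  91  93 125 144 144 142 143 144 145 147 149 149 149 162 167 170 170 170 169 168
144  94  91  88  90  89  89  91  92 108 117 117 120 140 144 146 146 148 147 148 163 168 170 170 169 170 168
146  94  90  89  89  89  88  92  92  92  91  91  95 114 117 134 145 149 148 149 162 168 171 170 170 170 169
148  95  89  87  88  88  89  91  92  91  91  90  90  90  91 125 147 149 149 149 161 170 171 170 170 169 169
150  95  90  88  87  88  90  90  92  90  91  90  90  91  90 121 143 149 147 148 163 168 171 172 169 169 168
152  99  89  88  88  88  88  91  92  91  91  90  91  89  91  97 124 141 147 147 163 169 171 170 170 169 169
154 101  88  86  89  89  89  89  91  91  89  90  91  88  91  91  98 105 133 147 162 170 172 171 172 170 168
156 102  90  88  88  88  88  90  91  91  89  89  89 102 120 142 155 144 119 135 163 168 171 171 170 170 168
158 103  89  89  88  88  88  90  91  90  89  95 113 123 137 162 170 171 158 148 162 167
[... 832 characters left out ...]
 116 130 126 120 148 166 171 170 166 126 118 117 116
176 111  90  86  87  87  86  88  88  79  75  89 102 104 104 104 102 116 154 152 150 168 166 128 118 116 116
178 110  91  86  87  87  86  88  87  77  75  75  81  92 102 101 100 109 121 102 113 142 144 123 118 118 116
180 112  92  86  88  87  88  89  87  79  75  76  77  76  80  80  80  83  90  91 103 116 118 118 118 117 115
182 112 100  97  99 100 101 104 104 101  92  91  94  91  88  89  96 103 105 107 111 116 119 119 118 117 116
184 113 110 113 114 116 116 117 119 117 105 105 103  98  93  96 106 115 115 114 115 115 118 119 118 116 115
186 114 111 112 116 118 117 117 118 118 118 118 109 103  97 105 112 113 115 113 115 115 118 119 119 117 116
```

>>> step_arm:
  rows:
    - [[0.02,0.001,0],[0,0,0],0.4]
    - [[0.0547,0.001,0],[0,0,0],0.4]
    - [[0.0547,0.001,0],[0,0,0],0.4]
    - [[0.0547,0.001,0.03],[0,0,0],0.4]
    - [[0.0547,0.001,0.06],[0,0,0],0.4]
    - [[0.0547,0.001,0.08],[0,0,0],0.4]
    - [[0.0547,0.001,0.09],[0,0,0],0.4]
    - [[0.0547,0.001,0.096],[0,0,0],0.4]
    - [[0.0547,0.001,0.102],[0,0,0],0.4]
    - [[0.0547,0.001,0.107],[0,0,0],0.4]
    - [[0.0547,0.001,0.107],[0,0,0],0.4]

```text
clock: 35.25
ee_pos: [0.6564, -0.0356, 0.0712]
eef_rot: [-2.221, 2.221, -0.0]
wrist_force: [-0.4, -0.5, -0.8]
grip_width: 0.697
finger_force: 65.3
```

>>> step_arm:
  rows:
    - [[0,0,0.008],[0,0,0],0.4]
    - [[0,0,0.016],[0,0,0],0.4]
    - [[0,0,0.024],[0,0,0],0.4]
    - [[0,0,0.03],[0,0,0],0.4]
    - [[0,0,0.036],[0,0,0],0.4]
    - [[0,0,0.041],[0,0,0],0.4]
    - [[0,0,0.044],[0,0,0],0.4]
    - [[0,0,0.044],[0,0,0],0.4]

```text
clock: 35.92
ee_pos: [0.6561, -0.0358, 0.0285]
eef_rot: [2.222, -2.22, 0.0]
wrist_force: [-5.7, 0.4, 10.2]
grip_width: 0.7
finger_force: 66.5
```

>>> step_arm:
  rows:
    - [[0,0,0.0005],[0,0,0],0.9]
    - [[0,0,0],[0,0,0],0.9]
    - [[0,0,0],[0,0,0],0.9]
    - [[0,0,0],[0,0,0],0.9]
    - [[0,0,0],[0,0,0],0.9]
    - [[0,0,-0.04],[0,0,0],0.9]
    - [[0,0,-0.08],[0,0,0],0.9]
    - [[0,0,-0.12],[0,0,0],0.9]
    - [[0,0,-0.16],[0,0,0],0.9]
    - [[-0.055,0,-0.16],[0,0,0],0.9]
    - [[-0.055,0,-0.16],[0,0,0],0.9]
    - [[-0.055,0,-0.16],[0,0,0],0.9]
    - [[-0.055,0,-0.16],[0,0,0],0.9]
    - [[-0.055,0,-0.16],[0,0,0],0.9]

```text
clock: 37.08
ee_pos: [0.6559, 0.019, 0.1868]
eef_rot: [2.221, -2.22, -0.001]
wrist_force: [0.2, -0.2, -0.2]
grip_width: 0.9
finger_force: 0.0
```

Run:
```python
from h import *
p=look('wrist',['collar','pin','tab']);circ(p,'collar',.034,1);circ(p,'tin1',.045)
h=cv2.cvtColor(p['img'],cv2.COLOR_RGB2HSV)
for n in ('side','scene'):
    q=look(n,['collar','tab','tray','tongs','honey','lids']);circ(q,'tin1',.033);circ(q,'collar',.019,1)
    for z in (.004,.034,.06):print(z,proj(q,[.656,-.036,z]).round())
print(ctrl.observe()['ee_pos'],ctrl.observe()['wrist_force'])
```

```text
wrist collar 0.61 [322. 164.] [ 0.6544 -0.0335]
wrist pin 0.72 [320. 163.] [ 0.6561 -0.0341]
wrist tab 0.75 [444.  94.] [ 0.573  -0.0836]
collar 0.96 px 320 164 40 [ 0.6565 -0.035 ] rmm 32.2
side collar 0.9 [291. 254.] [ 0.6536 -0.0277]
side tab 0.58 [325. 226.] [ 0.5746 -0.0857]
side tray 0.63 [334. 223.] [ 0.5775 -0.2142]
side tongs 0.56 [374. 189.] [ 0.4929 -0.4519]
side honey 0.74 [266. 426.] [0.5525 0.4678]
side honey 0.58 [290. 256.] [ 0.6541 -0.0259]
side lids 0.66 [212. 388.] [0.676  0.4145]
tin1 0.92 px 333 217 12 [ 0.5759 -0.1902] rmm 17.8
tin1 0.54 px 337 202 11 [ 0.5822 -0.2795] rmm 15.6
collar 0.72 px 289 248 13 [ 0.661  -0.0355] rmm 18.6
0.004 [291. 252.]
0.034 [290. 243.]
0.06 [290. 235.]
scene collar 0.6 [321. 287.] [ 0.6602 -0.0333]
scene tab 0.91 [291. 258.] [ 0.5815 -0.0851]
scene tab 0.41 [220. 297.] [ 0.6356 -0.3011]
scene tray 0.83 [247. 294.] [ 0.597  -0.2222]
scene tongs 0.77 [158. 292.] [ 0.4892 -0.4363]
scene tongs 0.74 [255. 283.] [ 0.5678 -0.1881]
scene honey 0.83 [447. 216.] [0.5474 0.4682]
scene lids 0.8 [460. 244.] [0.6705 0.4246]
tin1 0.65 px 222 292 11 [ 0.5928 -0.2874] rmm 21.7
collar 0.75 px 320 283 12 [ 0.6577 -0.0341] rmm 24.2
0.004 [319. 287.]
0.034 [319. 279.]
0.06 [319. 272.]
[0.65623056 0.01929121 0.18731644] [0.01553467 0.66170704 0.65432435]
```

Run:
```python
from h import *
def st(im,roi,lo,hi):
    a,b,c,d=roi;m=cv2.inRange(cv2.cvtColor(im,cv2.COLOR_BGR2HSV),lo,hi)[a:b,c:d];y,x=np.nonzero(m);return x.min()+c,x.max()+c,y.min()+a,y.max()+a,len(x),round(x.mean()+c,1),round(y.mean()+a,1)
for n,ro,rg in(('side',(225,270,270,310),(222,246,310,338)),('scene',(260,305,300,340),(248,276,282,302))):
    p=cap(n)
    for im in (cv2.imread(f'pics/{n}0.png'),p['img'][:,:,::-1].copy()):
        print(n,'collar',st(im,ro,(3,215,120),(14,255,255)),'tab',st(im,rg,(55,80,30),(90,255,255)))
```

```text
Traceback (most recent call last):
ValueError: zero-size array to reduction operation minimum which has no identity
```

Run:
```python
from h import *
def st(im,roi,f):
    a,b,c,d=roi;im=im[a:b,c:d].astype(int);m=f(im[...,2],im[...,1],im[...,0]);y,x=np.nonzero(m)
    return (x.min()+c,x.max()+c,y.min()+a,y.max()+a,len(x),round(x.mean()+c,1),round(y.mean()+a,1)) if len(x) else None
for n,ro,rg in(('side',(225,270,270,310),(222,246,310,338)),('scene',(260,305,300,340),(248,276,282,302))):
    p=cap(n)
    for im in (cv2.imread(f'pics/{n}0.png'),p['img'][:,:,::-1].copy()):
        print(n,'collar',st(im,ro,lambda r,g,b:b<.25*r),'tab',st(im,rg,lambda r,g,b:g>r+10))
```

```text
side collar None tab (np.int64(315), np.int64(333), np.int64(226), np.int64(242), 287, np.float64(323.6), np.float64(233.9))
side collar None tab (np.int64(315), np.int64(332), np.int64(226), np.int64(242), 285, np.float64(323.6), np.float64(233.9))
scene collar (np.int64(310), np.int64(330), np.int64(285), np.int64(294), 87, np.float64(319.8), np.float64(289.9)) tab (np.int64(287), np.int64(297), np.int64(252), np.int64(273), 151, np.float64(292.4), np.float64(262.6))
scene collar (np.int64(310), np.int64(330), np.int64(272), np.int64(294), 164, np.float64(322.1), np.float64(285.6)) tab (np.int64(287), np.int64(297), np.int64(252), np.int64(273), 153, np.float64(292.3), np.float64(262.7))
```

```bash
python3 -c "
from h import *
print(workorder.finish_job())"
```

```text
the job is handed in; nothing more can be done
None
```

The job is handed in: both tins on the counter (red and yellow) stand upright on the tray, the tray is fully home in the rack, and the collar is back down over the pin; blue and white were not there.

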